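# Blow the dust off a lure blank at the bench air gun

## Task

Get the dust off the wooden lure blank. First lift the small yellow can, which stands in the lever's way, upright onto the round green mat; then flip up the red clamp lever on the carriage to unlock it, slide the carriage along its rail until the middle of the lure is straight in front of the air gun's nozzle, and push the lever fully down again to lock it there. Only then squeeze the gun's red trigger fully against its fixed grip, hold it for about two seconds and let it spring back. Do not touch the lure, and leave the three tall cans and the jar where they stand.

Things in the scene. Friction and masses are not known exactly. Their poses are not given: they have to be found in the camera images.
- rail: Aluminium rail fixed on the bench, 320 long (its x axis) x 56 wide x 30 high, with a 15 high steel rib on top, black end stops 46 high. Origin: centre of its underside. The carriage slides along its +x; the gun stands on its +y side, the clamp lever sticks out on its -y side.
- carriage (a joint): Grey carriage (90 along rail x 70 wide, top 62 above the bench) sliding on the rail, 0 to 0.20 m towards the rail's +x; at 0 its centre is 100 mm from the rail's middle on the -x side. Free sliding takes about 3 N with the clamp up; with the clamp down a brake holds it.
- clamp (a joint): Red clamp lever on the carriage, hinged about a line parallel to the rail. 0 = lying level, sticking out to the rail's -y side, locked (brake on); grows as it is raised, 1.3 = nearly upright, stop; unlocked from about 0.4. It stays where it is left.
- clamp_ball (a point): Centre of the red ball, 28 mm in diameter, on the end of the clamp lever, 95 mm from its hinge; 75 mm above the bench when locked, about 165 mm when fully up. The lever's arm is 14 wide x 10 thick.
- clamp_hinge (a point): Point on the clamp lever's hinge line, in its middle; rides on the carriage, 75 mm above the bench, 20 mm to the rail's -y side of the carriage's centre.
- lure: Wooden fish-shaped lure blank fixed on two pins on the carriage: 112 long (its x axis, along the rail) x 31 across. Origin: its middle, 90 mm above the bench, 20 mm to the rail's +y side of the carriage's centre.
- gun: Black air gun on its side in a blue mount (122 high) on a plate. Origin: bench, under the nozzle tip. Blows along its -y; lure in front = its origin at x 0 here. Grip along its -x: x -10 to -134, y 137 to 163, z 76 to 104 mm, then a coupling and a pipe down at x -168. Barrel r 20 along y 90 to 180.
- nozzle (a point): Tip of the gun's brass nozzle, 90 mm above the bench, about 50 mm from the lure's side when they are lined up.
- grip_back (a point): Point on the back face (gun +y side) of the gun's fixed grip, straight behind the trigger's pressing point, 90 mm above the bench.
- trigger_pad (a point): Pressing point on the front face (gun -y side) of the red trigger bar, 65 mm from its hinge, 90 mm above the bench. Bar 94 long x 9 thick x 20 high, along the front of the grip, moving level. Trigger and grip measure about 56 mm across released, 38 mm squeezed home; 3 N starts it, 11 N brings it home.
- trigger (a joint): Angle of the trigger: 0 = released, 0.27 = squeezed home against its stop; a spring returns it.
- small_can: Small spray can with a yellow label, 52 in diameter x 150 high, about 0.2 kg, standing beside the rail where the lever would be locked. Origin: centre of its underside.
- mat: Round green mat fixed on the bench, 130 in diameter x 4 high. Origin: centre of its underside.
- can_green: Bystander: spray can with a green label, 66 in diameter x 190 high, standing. Origin: centre of its underside.
- can_orange: Bystander: spray can with an orange label, same size. Origin: centre of its underside.
- can_blue: Bystander: spray can with a blue label, same size. Origin: centre of its underside.
- jar: Bystander: amber glass jar with a white lid, 68 in diameter x 85 high. Origin: centre of its underside.
Mind the look-alikes: they are no part of the job. Of the things that look like the mat, the larger one is meant.

How it is judged:
By the outcome, as a careful person would: the job done as asked, in the order asked, and still so for the second after the job is handed in, with the robot touching nothing.
It also fails if it takes over 72 s, if anything falls off the work surface, if the arm or the gripper's body presses on something with over 40 N, if the wrist force passes 120 N, or if a joint passes its speed limit or range.

## Robot

A 6-joint arm with a two-finger parallel gripper is mounted at the origin on the work surface. World frame = base frame: x ahead of the robot, y to its left, z up, the work surface at z = 0. Lengths are in m, angles in rad, forces in N, time in s.
With the tool pointing down it reaches from about 0.3 to 0.775 m from the base axis. Payload 14.6 kg.
Tool frame: the origin (TCP) lies midway between the tips of the shut fingers; the grasp point (between the pads) lies 19 mm behind it (tcp_to_grasp is the distance from the TCP to the grasp point, in m); z points along the fingers, y is the line along which they close (so a half turn about z gives the same grasp; the last joint's range is limited). The gripper opens to 94 mm and grips with 3 to 60 N. Pads are 16 mm wide; open, the fingers measure 119 mm over their backs; the gripper's body (75 mm by 177 mm) begins 78 mm behind the grasp point.
Start: joints at [-0.067, 0.3, 1.521, -0, 1.321, -0.067], TCP at [0.55, -0, 0.205] pointing down, gripper open.
Joint ranges: [-3.03, 3.03], [-0.79, 2.21], [0.23, 2.52], [-1.04, 4.18], [0, 3.07], [-2.55, 2.55]. Speed limits (rad/s): [2.22, 2.22, 2.57, 3.14, 3.14, 3.14].

## Interface

Orientations are given as [roll, pitch, yaw] about the fixed x, y, z axes, in that order (R = Rz(yaw) Ry(pitch) Rx(roll)).
In Python, from station import * gives the robot as it stands.
- The arm moves only by the tool send_rows, never from a script. Its argument "motion" is a list of rows, each a list of 3 entries, a list of its own where there are three numbers: the shift along the tool's x, y, z in units of 0.03 m (1.0 is 0.03 m), then the turn, a rotation vector about the tool's x, y, z in units of 0.12 rad (1.0 is 0.12 rad), then the opening, from -1 (shut) to 1 (fully open). In form: [[[x, y, z], [rx, ry, rz], grip], ...]. A call has 1 to 12 rows; each row shifts and turns the commanded pose from where the row before left it, along the tool's axes as they then stand; what a row does not reach is not made up. A row lasts 1/10 s, in which the tool goes at most 50 mm and 8.59 degrees, less where a joint would pass 70% of its speed; a pose out of reach is approached as far as the arm can. A call with a number of a shift or a turn outside -1 to 1 is refused whole. A call with a gripper value outside its range is refused whole. The fingers move at their own pace and stop on an object; "squeeze" is the grip in N (left out, the last holds). Time passes only in rows, so rows that do not move let the fingers close. It gives the time, the measured TCP pose, the force, the opening and the grip force at its end, in the units of the state.
- get_obs(): the state, without advancing time (a new reading comes with each control period).
- camera(name): name is "scene" or "side" or "wrist"; returns a dict with "pixels" (420x560x3 uint8, red, green, blue), "depth" (420x560 float32, m along the optical axis (not along the pixel's ray), 0 where there is no reading), "fx", "fy", "cx", "cy" (pixels), "rvec" (rotation vector, rad) and "tvec" (3), from world to camera coordinates, as OpenCV has them. Camera axes: x right, y down, z forward; pixel columns grow to the right and rows downward; lengths in m; the calibration is good to about 2 mm. A picture is of the moment at which its call begins.
- hand_in(): hands the job in; it is judged then, once.
The state is a dict: "time_s": time; "qpos": joint angles; "joint_vel": joint speeds; "tau": joint torques, N m; "ee_pos": TCP position; "eef_rot": TCP orientation; "force": force on the tool from outside, world axes, zero at the start; "moment": the same for the moment, N m; "grip_width": finger opening in m; "grip_force": force on a finger pad.
Only numpy, scipy, OpenCV 4.12 (cv2) and the standard library are available. Lean on these libraries where they do the work, as an engineer would, in place of code of your own. Each camera call takes 0.05 s, during which the arm holds its last target. There are 200 camera calls.

## Working session

There is one attempt and no reset: what is moved stays moved. The work goes in short steps, Python scripts to look and compute and a tool call to move; the robot and the scene stay as the last step left them, time stands still between calls to the robot, and variables do not carry over. Pictures are saved under pics/ and viewed, at most 11 in all, crops included, and the job is handed in when it is done.

Besides the shell and the picture viewer there is one more tool, called after ">>>" by a JSON object that holds its "op" and its "data". send_rows: Moves the arm, as the interface text tells. Its arguments: {"type":"object","properties":{"motion":{"type":"array"},"squeeze":{"type":"number"}},"required":["motion"]}

```bash
mkdir -p pics; ls
cat > h.py <<'E'
from station import *
import numpy as np, cv2
def snap(n):
    c=camera(n); c['R']=cv2.Rodrigues(np.array(c['rvec'],float))[0]; c['t']=np.array(c['tvec'],float).ravel(); return c
def world(c,u,v,d=None):
    d=c['depth'][np.asarray(v).astype(int),np.asarray(u).astype(int)] if d is None else d
    P=np.stack([(u-c['cx'])/c['fx']*d,(v-c['cy'])/c['fy']*d,d],-1)
    return (P-c['t'])@c['R']
def onplane(c,u,v,z):
    r=np.array([(u-c['cx'])/c['fx'],(v-c['cy'])/c['fy'],1.])@c['R']; o=-c['t']@c['R']
    return o+r*(z-o[2])/r[2]
def save(c,f): cv2.imwrite('pics/'+f,c['pixels'][:,:,::-1])
def cloud(c):
    v,u=np.mgrid[0:420,0:560]; W=world(c,u,v); W[c['depth']==0]=np.nan; return W
E
python3 - <<'E'
from h import *
for n in('scene','side'):
    c=snap(n); save(c,n+'0.png'); np.savez(n+'0.npz',**c); print(n,-c['t']@c['R'])
o=get_obs(); print(o)
E
```

```text
pics
scene [ 1.48451549 -0.27170101  0.96759881]
side [ 0.338052   -0.86715795  0.7878973 ]
{'time_s': 0.1, 'qpos': array([-6.65774137e-02,  3.00403288e-01,  1.52148071e+00, -7.77470758e-06,
        1.32066301e+00, -6.65744215e-02]), 'joint_vel': array([ 0.00027025, -0.0014991 , -0.00128856,  0.00025096,  0.00035001,
       -0.00079624]), 'tau': array([ 1.84928511e-03, -5.32644153e+01, -3.53284299e+01,  7.10431044e-02,
        2.34944851e-02, -7.30603051e-05]), 'ee_pos': array([5.49789990e-01, 2.14484919e-05, 2.04965977e-01]), 'eef_rot': array([-3.14063991e+00, -5.59746238e-05,  1.57079524e+00]), 'force': array([0.26156616, 0.30431589, 0.31927327]), 'moment': array([ 0.03332213,  0.04114117, -0.02765518]), 'grip_force': 0.0, 'grip_width': 0.09402080544550552}
```

View pics/scene0.png

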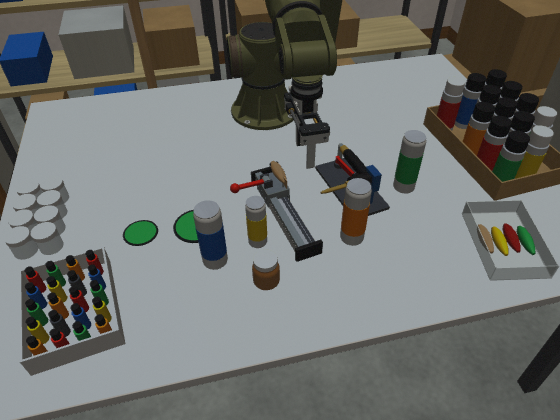

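View pics/side0.png

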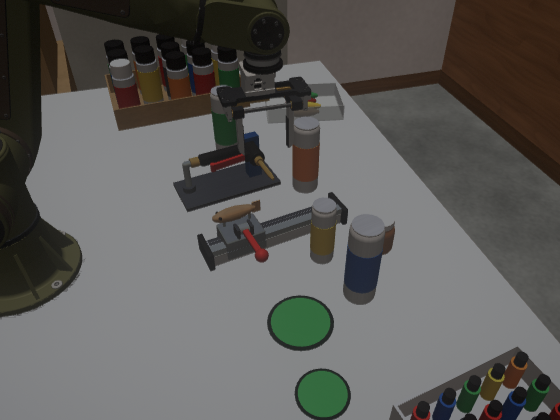

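The scene view shows these yellow objects:
- Small yellow can: scene (256,222), side (322,232).
- Yellow-labelled cans in the trays: scene (543,140) and (35,330).

There are two green mats:
- Larger: scene (194,226), side (300,322).
- Smaller: scene (140,232), side (322,393).

I choose the free-standing can beside the rail and the larger mat. The lever ball is at scene (235,188), side (262,255).

```bash
cat > m.py <<'E'
from h import *
C={n:dict(np.load(n+'0.npz')) for n in('scene','side')}
cl={n:cloud(C[n]) for n in C}
hsv={n:cv2.cvtColor(C[n]['pixels'],cv2.COLOR_RGB2HSV) for n in C}
def blob(n,lo,hi,x0,y0,x1,y1):
    m=cv2.inRange(hsv[n],np.array(lo),np.array(hi))>0; b=np.zeros_like(m); b[y0:y1,x0:x1]=1; return m&b
if __name__=='__main__':
    np.set_printoptions(precision=4,suppress=True)
    G=((45,100,40),(75,255,255)); Y=((20,120,40),(35,255,255)); Rd=((0,170,60),(6,255,255))
    def circ(n,m,tag,zr):
        P=cl[n][m]; P=P[np.isfinite(P[:,0])&(P[:,2]>zr[0])&(P[:,2]<zr[1])]
        A=np.c_[2*P[:,:2],np.ones(len(P))]; s=np.linalg.lstsq(A,(P[:,:2]**2).sum(1),rcond=None)[0]
        print(n,tag,'n',len(P),'circ',s[:2],'r',np.sqrt(s[2]+s[0]**2+s[1]**2),'med',np.median(P,0),P.min(0),P.max(0))
    for n,box in(('scene',(170,205,220,245)),('side',(265,295,340,350)),('scene',(120,215,162,248)),('side',(295,368,352,418))):
        m=blob(n,*G,*box); cs=max(cv2.findContours(m.astype(np.uint8),0,1)[0],key=cv2.contourArea)[:,0]
        Q=np.array([onplane(C[n],u,v,.004) for u,v in cs]); print(n,'mat centre',(Q.min(0)+Q.max(0))/2,'ext',np.ptp(Q,0))
    for n,bx in(('scene',(240,190,275,250)),('side',(305,195,342,268))): circ(n,blob(n,*Y,*bx),'yellow',(.02,.12))
    for n,bx in(('scene',(335,178,375,245)),('side',(285,115,325,195))): circ(n,blob(n,(5,120,40),(18,255,255),*bx),'orange',(.02,.17))
    for n,bx in(('scene',(190,200,230,268)),('side',(340,215,385,305))): circ(n,blob(n,(100,100,30),(125,255,255),*bx),'blue',(.02,.17))
    for n,bx in(('scene',(395,130,425,192)),('side',(205,85,240,150))): circ(n,blob(n,*G,*bx),'green',(.02,.17))
    for n,bx in(('scene',(225,178,246,198)),('side',(252,245,272,265))):
        m=blob(n,*Rd,*bx); v,u=np.nonzero(m); print(n,'ball px',(u.min()+u.max())/2,(v.min()+v.max())/2,np.ptp(u),np.ptp(v),'ray z.075',onplane(C[n],np.mean(u),np.mean(v),.075), 'near',np.nanmedian(cl[n][m],0))
    for n in C:   # yellow can top ,rail
        W=cl[n]
        m=(W[...,2]>.145)&(W[...,2]<.155); bx=(240,190,275,225) if n=='scene' else (305,195,342,220)
        b=np.zeros_like(m);b[bx[1]:bx[3],bx[0]:bx[2]]=1; P=W[m&b]; print(n,'can top',len(P),P.mean(0) if len(P) else'')
        m=(W[...,2]>.040)&(W[...,2]<.049); bx=(240,160,325,262) if n=='scene' else (195,190,350,268)
        b=np.zeros_like(m);b[bx[1]:bx[3],bx[0]:bx[2]]=1; P=W[m&b][:,:2].astype(np.float32); l=cv2.fitLine(P,cv2.DIST_HUBER,0,.01,.01).ravel(); print(n,'rail',len(P),l,np.degrees(np.arctan2(l[1],l[0])))
        t=(P-l[2:])@l[:2]; q=(P-l[2:])@[-l[1],l[0]]; print('   along',np.percentile(t,[0,1,99,100]),'across',np.percentile(q,[1,99]))
        # lure: wood colour ; trigger red ; nozzle
        bx=(268,155,292,190) if n=='scene' else (208,198,262,225); P=W[blob(n,(5,60,60),(20,255,255),*bx)];P=P[P[:,2]>.07]; print(n,'lure',len(P),np.nanmedian(P,0),np.nanmin(P,0),np.nanmax(P,0))
        bx=(325,145,365,185) if n=='scene' else (205,145,250,175); m=blob(n,*Rd,*bx);P=W[m];P=P[np.isfinite(P[:,0])&(P[:,2]>.06)]; l=cv2.fitLine(P[:,:2].astype(np.float32),cv2.DIST_HUBER,0,.01,.01).ravel(); t=(P[:,:2]-l[2:])@l[:2]; print(n,'trigger',len(P),l,np.degrees(np.arctan2(l[1],l[0])),np.percentile(t,[1,99]),np.percentile(P[:,2],[2,98]))
        bx=(315,178,350,198) if n=='scene' else (248,150,285,185); P=W[blob(n,(12,90,60),(25,255,255),*bx)];P=P[np.isfinite(P[:,0])&(P[:,2]>.06)]
        if len(P): print(n,'brass',len(P)); print(P[np.argsort(P[:,1])][[0,1,2,3,len(P)//2,-1]])
E
python3 m.py
python3 - <<'E'
import cv2,numpy as np
a=cv2.imread('pics/scene0.png')[130:260,160:400]; b=cv2.imread('pics/side0.png')[130:360,165:400]
a=cv2.resize(a,(400,217)); b=cv2.resize(b,(400,391)); p=np.zeros((600,800,3),np.uint8)
p=np.zeros((391,800,3),np.uint8);p[:217,:400]=a;p[:,400:]=b; cv2.imwrite('pics/crop.png',p)
E
```

```text
scene mat centre [ 0.5323 -0.3377  0.004 ] ext [0.1164 0.0553 0.    ]
side mat centre [ 0.5313 -0.3041  0.004 ] ext [0.1145 0.1161 0.    ]
scene mat centre [ 0.5231 -0.4606  0.004 ] ext [0.087  0.0866 0.    ]
side mat centre [ 0.5209 -0.4595  0.004 ] ext [0.0847 0.0861 0.    ]
scene yellow n 384 circ [ 0.6329 -0.1507] r 0.024713197959240187 med [ 0.654  -0.1533  0.0694] [ 0.6336 -0.1761  0.0275] [ 0.6615 -0.1255  0.1099]
side yellow n 548 circ [ 0.6295 -0.1508] r 0.024404249996957502 med [ 0.6203 -0.1716  0.0716] [ 0.604  -0.1792  0.0326] [ 0.65   -0.1482  0.1089]
scene orange n 658 circ [0.6605 0.1108] r 0.04841314544702049 med [0.7048 0.092  0.0909] [0.5571 0.0699 0.0349] [0.7137 0.1334 0.1408]
side orange n 812 circ [0.6756 0.1039] r 0.031062086502875084 med [0.6656 0.0781 0.0912] [0.6425 0.0675 0.0402] [0.7031 0.1085 0.1388]
scene blue n 683 circ [ 0.6704 -0.2722] r 0.03211485125292569 med [ 0.6983 -0.2724  0.0914] [ 0.6763 -0.3049  0.0374] [ 0.7054 -0.2401  0.138 ]
side blue n 499 circ [ 0.6646 -0.2761] r 0.027198490760691047 med [ 0.651  -0.299   0.1015] [ 0.6353 -0.305   0.042
[... 816 characters left out ...]
495  0.04  ] [0.0873 0.103 ]
scene brass 97
[[0.5761 0.0427 0.0877]
 [0.5725 0.0437 0.088 ]
 [0.5779 0.0445 0.0964]
 [0.5761 0.0454 0.0908]
 [0.5735 0.0837 0.0915]
 [0.5505 0.1291 0.0956]]
side can top 301 [ 0.6294 -0.1511  0.1503]
side rail 1013 [ 0.9888  0.1495  0.4935 -0.0903] 8.5988455
   along [-0.112  -0.1108  0.231   0.2343] across [-0.1042  0.0601]
side lure 459 [ 0.4624 -0.0568  0.0993] [ 0.4122 -0.0716  0.0782] [ 0.5204 -0.0376  0.1084]
side trigger 59 [0.9704 0.2417 0.4796 0.1397] 13.986103 [-0.0365  0.0464] [0.0969 0.1028]
side brass 137
[[0.5749 0.0427 0.0963]
 [0.5724 0.0428 0.0909]
 [0.5725 0.0431 0.0936]
 [0.5751 0.0434 0.0928]
 [0.5596 0.096  0.0982]
 [0.5639 0.1321 0.1003]]
```

View pics/crop.png

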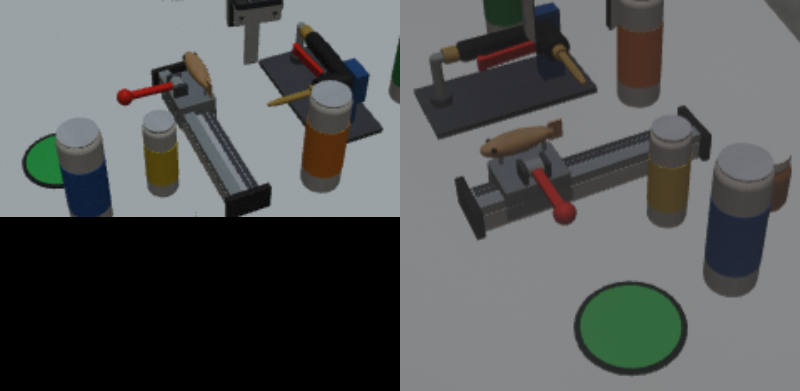

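The crop confirms the yellow can standing by the rail and the larger mat behind the blue can. Measured positions:
- Can: about (0.631, -0.151).
- Mat: about (0.531, -0.304).

I'll move above the can, then go down.

>>> {"op": "send_rows", "data": {"motion": [[[-0.84, 0.45, 0], [0, 0, 0], 1], [[-0.84, 0.45, 0], [0, 0, 0], 1], [[-0.84, 0.45, 0], [0, 0, 0], 1], [[-0.84, 0.45, 0], [0, 0, 0], 1], [[-0.84, 0.45, 0], [0, 0, 0], 1], [[-0.84, 0.45, 0], [0, 0, 0], 1], [[0, 0, 0], [0, 0, 0], 1], [[0, 0, 0], [0, 0, 0], 1]]}}

```text
time_s: 0.9
ee_pos: [0.6308, -0.1513, 0.2047]
eef_rot: [-3.14, -0.0, 1.57]
force: [-0.5, 0.6, -0.9]
grip_width: 0.0939
grip_force: 0.0
```

```bash
cat > m2.py <<'E'
from m import *
np.set_printoptions(precision=4,suppress=True)
for n in C:
    W=cl[n]
    def band(z0,z1,bx,mask=None):
        m=(W[...,2]>z0)&(W[...,2]<z1); b=np.zeros_like(m); b[bx[1]:bx[3],bx[0]:bx[2]]=1; m&=b
        if mask is not None:m&=mask
        return W[m]
    # rail rib/top: between carriage and far end
    bx=(270,150,325,262) if n=='scene' else (195,190,350,268)
    P=band(.026,.047,bx); P=P[(P[:,0]>.53)&(P[:,0]<.60)&(P[:,1]<0.01)&(P[:,1]>-.12)]
    P=P[(abs(P[:,2]-.03)<.003)|(abs(P[:,2]-.045)<.002)]
    R_=P[abs(P[:,2]-.045)<.002]; l=cv2.fitLine(R_[:,:2].astype(np.float32),cv2.DIST_HUBER,0,.01,.01).ravel(); print(n,'rib',len(R_),l,np.degrees(np.arctan2(l[1],l[0])))
    # carriage top z .062
    P=band(.059,.065,bx); P=P[(P[:,0]<.54)&(P[:,1]<-.01)&(P[:,1]>-.13)]; r=cv2.minAreaRect((P[:,:2]*1000).astype(np.float32)); print(n,'carriage top',len(P),r)
    # plate
    bx=(310,150,395,220) if n=='scene' else (170,160,285,208)
    m=hsv[n][...,2]<75; P=band(.001,.02,bx,m); print(n,'plate',len(P),np.median(P[:,2]),cv2.minAreaRect((P[:,:2]*1000).astype(np.float32)))
    # grip dark top z~.104 
    bx=(325,135,375,190) if n=='scene' else (190,140,262,170)
    m=(hsv[n][...,2]<90)&(hsv[n][...,1]<110); P=band(.097,.108,bx,m); P=P[P[:,0]<.55]; l=cv2.fitLine(P[:,:2].astype(np.float32),cv2.DIST_HUBER,0,.01,.01).ravel(); print(n,'grip',len(P),l,np.degrees(np.arctan2(l[1],l[0])),P.min(0),P.max(0))
    # ball fit
    bx=(226,178,246,198) if n=='scene' else (252,243,273,265); m=blob(n,(0,150,40),(8,255,255),*bx)|blob(n,(172,150,40),(180,255,255),*bx); P=W[m];P=P[np.isfinite(P[:,0])]
    from scipy.optimize import least_squares
    s=least_squares(lambda c:np.linalg.norm(P-c,axis=1)-.014,P.mean(0),loss='soft_l1',f_scale=.002).x; print(n,'ball',len(P),s)
E
python3 m2.py
```

```text
scene rib 86 [ 0.9794  0.202   0.5678 -0.0741] 11.654051
scene carriage top 177 ((477.22918701171875, -54.079185485839844), (51.716434478759766, 98.03402709960938), 77.83673858642578)
scene plate 954 0.011280476344072282 ((479.13299560546875, 197.605224609375), (257.6212463378906, 186.40866088867188), 10.006701469421387)
scene grip 236 [0.9925 0.1222 0.5035 0.1748] 7.019792 [0.4205 0.1293 0.0973] [0.5498 0.1936 0.108 ]
scene ball 95 [ 0.4877 -0.1804  0.0799]
side rib 173 [ 0.9783  0.207   0.5649 -0.0725] 11.947663
side carriage top 574 ((467.3924560546875, -71.29249572753906), (89.9726333618164, 72.6903076171875), 10.66905689239502)
side plate 2497 0.012492797533957007 ((481.34613037109375, 174.69418334960938), (254.8851776123047, 139.4986572265625), 9.208887100219727)
side grip 367 [ 0.9998 -0.0221  0.4879  0.1688] -1.2663188 [0.3969 0.1266 0.097 ] [0.5498 0.1954 0.1077]
side ball 131 [ 0.4866 -0.1769  0.0825]
```

>>> {"op": "send_rows", "data": {"motion": [[[0, 0, 0.95], [0, 0, 0], 1], [[0, 0, 0.95], [0, 0, 0], 1], [[0, 0, 0.95], [0, 0, 0], 1], [[0, 0, 0.95], [0, 0, 0], 1], [[0, 0, 0], [0, 0, 0], 1], [[0, 0, 0], [0, 0, 0], -1], [[0, 0, 0], [0, 0, 0], -1], [[0, 0, 0], [0, 0, 0], -1], [[0, 0, 0], [0, 0, 0], -1], [[0, 0, 0], [0, 0, 0], -1], [[0, 0, 0], [0, 0, 0], -1]], "squeeze": 20}}

```text
time_s: 2.0
ee_pos: [0.6311, -0.1513, 0.0918]
eef_rot: [3.141, 0.0, 1.571]
force: [0.5, 0.7, 1.4]
grip_width: 0.0516
grip_force: 20.0
```

>>> {"op": "send_rows", "data": {"motion": [[[0, 0, -0.75], [0, 0, 0], -1], [[0, 0, -0.75], [0, 0, 0], -1], [[0, 0, 0], [0, 0, 0], -1], [[-0.58, -0.39, 0], [0, 0, 0], -1], [[-0.58, -0.39, 0], [0, 0, 0], -1], [[-0.58, -0.39, 0], [0, 0, 0], -1], [[-0.58, -0.39, 0], [0, 0, 0], -1], [[-0.58, -0.39, 0], [0, 0, 0], -1], [[-0.58, -0.39, 0], [0, 0, 0], -1], [[-0.58, -0.39, 0], [0, 0, 0], -1], [[-0.58, -0.39, 0], [0, 0, 0], -1], [[-0.58, -0.39, 0], [0, 0, 0], -1]]}}

```text
time_s: 3.2
ee_pos: [0.5247, -0.3082, 0.1349]
eef_rot: [-3.14, -0.001, 1.571]
force: [0.7, -0.5, -0.4]
grip_width: 0.0519
grip_force: 20.0
```

>>> {"op": "send_rows", "data": {"motion": [[[0, 0, 0], [0, 0, 0], -1], [[0, 0, 0], [0, 0, 0], -1], [[0, 0, 0.45], [0, 0, 0], -1], [[0, 0, 0.45], [0, 0, 0], -1], [[0, 0, 0.3], [0, 0, 0], -1], [[0, 0, 0.1], [0, 0, 0], -1], [[0, 0, 0.05], [0, 0, 0], -1], [[0, 0, 0], [0, 0, 0], -1], [[0, 0, 0], [0, 0, 0], -1]]}}

```text
time_s: 4.1
ee_pos: [0.5259, -0.3078, 0.0961]
eef_rot: [3.141, 0.0, 1.571]
force: [-0.8, 0.3, -2.2]
grip_width: 0.0517
grip_force: 20.0
```

>>> {"op": "send_rows", "data": {"motion": [[[0, 0, 0], [0, 0, 0], 1], [[0, 0, 0], [0, 0, 0], 1], [[0, 0, 0], [0, 0, 0], 1], [[0, 0, 0], [0, 0, 0], 1], [[0, 0, -0.8], [0, 0, 0], 1], [[0, 0, -1], [0, 0, 0], 1], [[0, 0, -1], [0, 0, 0], 1], [[0, 0, -1], [0, 0, 0], 1], [[0, 0, -1], [0, 0, 0], 1], [[0, 0, 0], [0, 0, 0], 1]]}}

```text
time_s: 5.1
ee_pos: [0.5267, -0.3085, 0.2445]
eef_rot: [3.136, 0.004, 1.571]
force: [0.2, -0.3, -0.1]
grip_width: 0.0941
grip_force: 0.0
```

```bash
cat > m3.py <<'E'
from h import *
np.set_printoptions(precision=4,suppress=True)
im=[]
for n in('scene','side'):
    c=snap(n); np.savez(n+'1.npz',**c); im.append(c['pixels'][:,:,::-1])
p=np.zeros((400,800,3),np.uint8)
p[:,:400]=cv2.resize(im[0][110:270,170:330+0],(400,400)); p[:,400:]=cv2.resize(im[1][140:360,170:390],(400,400)); cv2.imwrite('pics/b.png',p)
E
python3 m3.py
```

```text
(no output)
```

View pics/b.png

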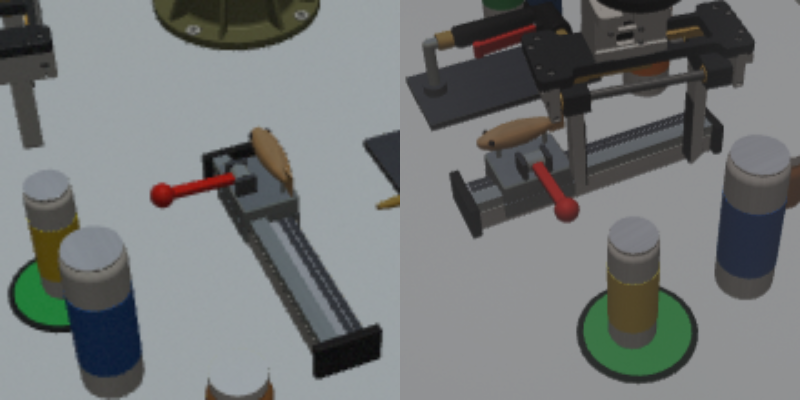

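The left half shows the yellow can upright on the large mat at (55,230); the right half shows it at (632,280). The lever ball is clear at (163,195) left and (566,208) right.

```bash
cat > m4.py <<'E'
from h import *
np.set_printoptions(precision=4,suppress=True)
def sel(c,bx,z0,z1,f=None):
    W=cloud(c); H=cv2.cvtColor(c['pixels'],cv2.COLOR_RGB2HSV); m=(W[...,2]>z0)&(W[...,2]<z1); b=np.zeros_like(m); b[bx[1]:bx[3],bx[0]:bx[2]]=1
    m&=b
    if f: m&=f(H)
    return W[m]
rect=lambda P:cv2.minAreaRect((P[:,:2]*1000).astype(np.float32))
S=dict(np.load('scene1.npz')); D=dict(np.load('side1.npz')); D0=dict(np.load('side0.npz')); S0=dict(np.load('scene0.npz'))
dark=lambda H:H[...,2]<60
# far end stop tops
P=sel(S,(290,235,330,262),.02,.05,dark); print('far stop scene',len(P),P.mean(0),rect(P),P[:,2].max()); T=P[P[:,2]>.042]; print(T.mean(0),rect(T))
P=sel(S,(245,165,275,190),.02,.05,dark); print('near stop scene',len(P),P.mean(0),rect(P)); T=P[P[:,2]>.042]; print(T.mean(0) if len(T) else '',)
P=sel(D,(195,230,220,275),.02,.05,dark); T=P[P[:,2]>.043]; print('near stop side',len(T),T.mean(0),rect(T))
P=sel(D,(320,180,350,225),.02,.05,dark); T=P[P[:,2]>.043]; print('far stop side',len(T),T.mean(0) if len(T) else '',rect(T) if len(T) else '')
for n,c,bx in(('scene',S0,(310,150,395,220)),('side',D0,(170,160,285,208))):
    # plate top: robust region, exclude far points
    P=sel(c,bx,.004,.018,lambda H:H[...,2]<75); P=P[(P[:,0]>.36)&(P[:,0]<.64)&(P[:,1]>.08)&(P[:,1]<.27)]
    print(n,'plate',len(P),np.median(P[:,2]),rect(P))
for n,c,bx in(('scene',S0,(325,140,365,190)),('side',D0,(205,145,262,180))):
    P=sel(c,bx,.06,.11,lambda H:((H[...,0]<8)|(H[...,0]>172))&(H[...,1]>130)); print(n,'trig',len(P),rect(P),'z',np.percentile(P[:,2],[2,50,98]))
    i=P[:,0].argsort(); print(P[i][:4],P[i][-4:])
E
python3 m4.py
```

```text
far stop scene 329 [ 0.7109 -0.0326  0.0359] ((693.6835327148438, -29.363182067871094), (75.7127456665039, 68.7502670288086), 89.3982162475586) 0.048396891229333626
[ 0.7158 -0.0329  0.0449] ((715.6865234375, -34.07994079589844), (76.27660369873047, 41.69442367553711), 71.74751281738281)
near stop scene 123 [ 0.4006 -0.0953  0.039 ] ((414.6994934082031, -105.10442352294922), (53.58164596557617, 100.61807250976562), 60.52006912231445)
[ 0.3973 -0.0926  0.0456]
near stop side 140 [ 0.3873 -0.0861  0.0463] ((394.6678466796875, -85.93645477294922), (71.07398986816406, 46.03350067138672), 80.78194427490234)
far stop side 53 [ 0.7121 -0.0512  0.046 ] ((697.92431640625, -58.941497802734375), (75.4375228881836, 38.29803466796875), 35.508785247802734)
scene plate 920 0.011320264455916319 ((485.6316223144531, 161.898193359375), (265.1613464355469, 119.53746795654297), 14.818903923034668)
side plate 2380 0.012501298672513858 ((482.11285400390625, 167.6355743408203), (254.28054809570312, 125.25276947021484), 9.336976051330566)
scene trig 127 ((492.64892578125, 139.4385986328125), (104.20203399658203, 18.386972427368164), 9.297572135925293) z [0.0817 0.0954 0.1031]
[[0.4405 0.1352 0.0958]
 [0.4415 0.138  0.096 ]
 [0.4436 0.128  0.0957]
 [0.4438 0.1308 0.0991]] [[0.5245 0.1472 0.0926]
 [0.5309 0.1471 0.1016]
 [0.531  0.1501 0.1011]
 [0.5456 0.1388 0.1043]]
side trig 236 ((482.65087890625, 153.180908203125), (90.82733917236328, 39.51325988769531), 14.984086990356445) z [0.0844 0.0952 0.102 ]
[[0.442  0.1353 0.0989]
 [0.4434 0.1287 0.1001]
 [0.4439 0.1224 0.0925]
 [0.4441 0.1274 0.086 ]] [[0.527  0.1495 0.0963]
 [0.5286 0.1473 0.0885]
 [0.5294 0.1496 0.0928]
 [0.5298 0.1527 0.0877]]
```

```bash
cat >> h.py <<'E'
def ray(c,u,v):
    r=np.array([(u-c['cx'])/c['fx'],(v-c['cy'])/c['fy'],1.])@c['R']; return -c['t']@c['R'],r/np.linalg.norm(r)
def tri(*obs):
    A=np.zeros((3,3));b=np.zeros(3)
    for c,u,v in obs:
        o,r=ray(c,u,v);M=np.eye(3)-np.outer(r,r);A+=M;b+=M@o
    return np.linalg.solve(A,b)
def red(c,bx):
    H=cv2.cvtColor(c['pixels'],cv2.COLOR_RGB2HSV);m=((H[...,0]<8)|(H[...,0]>172))&(H[...,1]>140)&(H[...,2]>40);b=np.zeros_like(m);b[bx[1]:bx[3],bx[0]:bx[2]]=1;return (m&b).astype(np.uint8)
def ballpx(c,bx):   # thickest part of the red region
    d=cv2.distanceTransform(np.pad(red(c,bx),1),cv2.DIST_L2,5)[1:-1,1:-1]; m=d>d.max()-1.0; v,u=np.nonzero(m); return u.mean(),v.mean(),d.max()
E
python3 - <<'E'
from h import *
np.set_printoptions(precision=4,suppress=True)
S=dict(np.load('scene1.npz')); D=dict(np.load('side1.npz'))
a=ballpx(S,(220,170,270,205)); b=ballpx(D,(235,225,285,275)); print(a,b)
print('tri',tri((S,*a[:2]),(D,*b[:2])),onplane(S,*a[:2],.075),onplane(D,*b[:2],.075))
D=dict(np.load('side0.npz'));b=ballpx(D,(235,225,285,275));print(b,onplane(D,*b[:2],.075),get_obs()['qpos'])
# lure silhouettes at z=.09, side and scene
for n in('scene','side'):
    for k in '01':
        c=dict(np.load(n+k+'.npz'));H=cv2.cvtColor(c['pixels'],cv2.COLOR_RGB2HSV);W=cloud(c)
        m=cv2.inRange(H,(4,60,50),(22,255,255)); bx=(262,155,295,190) if n=='scene' else (205,195,265,228); b=np.zeros_like(m);b[bx[1]:bx[3],bx[0]:bx[2]]=1;m&=b
        cs=max(cv2.findContours(m,0,1)[0],key=cv2.contourArea)
        r=cv2.minAreaRect(cs); v,u=np.nonzero(m); 
        Q=np.array([onplane(c,x,y,.09) for x,y in cs[:,0]]);l=cv2.fitLine(Q[:,:2].astype(np.float32),2,0,.01,.01).ravel()
        t=(Q[:,:2]-[.468,-.054])@[.986,.167];s=(Q[:,:2]-[.468,-.054])@[-.167,.986]
        print(n,k,'yaw',np.degrees(np.arctan2(l[1],l[0])),'len',t.min(),t.max(),'across',s.min(),s.max())
E
```

```text
(np.float64(234.71428571428572), np.float64(187.85714285714286), np.float32(4.1969)) (np.float64(261.3333333333333), np.float64(253.33333333333334), np.float32(5.0))
tri [ 0.4892 -0.1825  0.0815] [ 0.4845 -0.1836  0.075 ] [ 0.4898 -0.1733  0.075 ]
(np.float64(261.125), np.float64(253.25), np.float32(5.0)) [ 0.4895 -0.173   0.075 ] [-0.5899  0.4116  1.2911 -0.      1.4383 -0.5898]
scene 0 yaw 6.298966 len -0.05806391229141401 0.06793217395058332 across -0.012535997065496005 0.017475778246935376
scene 1 yaw 6.3112206 len -0.05806391229141401 0.06793217395058332 across -0.012535997065496005 0.017475778246935376
side 0 yaw 13.018554 len -0.05533407383491988 0.060072810114150985 across -0.014586867251085881 0.027955431888878477
side 1 yaw 8.180488 len -0.054224215642007634 0.05576567463214811 across -0.015258707684331399 0.027955431888878477
```

>>> {"op": "send_rows", "data": {"motion": [[[0.85, -0.25, 0], [0, 0, 0], 1], [[0.85, -0.25, 0], [0, 0, 0], 1], [[0.85, -0.25, 0], [0, 0, 0], 1], [[0.85, -0.25, 0], [0, 0, 0], 1], [[0.85, -0.25, 0], [0, 0, 0], 1], [[0, 0, 0], [0, 0, -0.7], 1], [[0, 0, 0], [0, 0, -0.7], 1], [[0, 0, 0], [0, 0, 0], 1], [[0, 0, 0], [0, 0, 0], 1]]}}

```text
time_s: 6.1
ee_pos: [0.4879, -0.1802, 0.239]
eef_rot: [-3.14, -0.001, 1.736]
force: [0.2, -1.1, 0.3]
grip_width: 0.0941
grip_force: 0.0
```

Run:
```python
from h import *
np.set_printoptions(precision=4,suppress=True)
c=snap('wrist'); np.savez('wrist1.npz',**c); save(c,'w1.png'); print(-c['t']@c['R'],get_obs()['ee_pos'],get_obs()['eef_rot'])
a=ballpx(c,(0,0,560,420)); print(a,onplane(c,*a[:2],.075))
```

```text
[ 0.4761 -0.108   0.4191] [ 0.488  -0.1803  0.2392] [-3.1406 -0.0006  1.7363]
(np.float64(280.5), np.float64(200.0), np.float32(10.7876)) [ 0.4879 -0.1854  0.075 ]
```

View pics/w1.png

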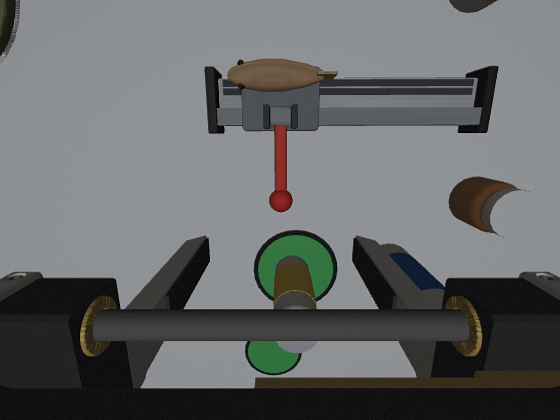

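The wrist view shows the ball at (280,200), the lever arm pointing straight to the carriage at (281,110), and the rail level in the picture. The tool yaw therefore matches the rail, and the ball is at about (0.488, -0.185).

>>> {"op": "send_rows", "data": {"motion": [[[-0.16, 0, 0.9], [0, 0, 0], 1], [[0, 0, 0.9], [0, 0, 0], 1], [[0, 0, 0.9], [0, 0, 0], 1], [[0, 0, 0.9], [0, 0, 0], 1], [[0, 0, 0.9], [0, 0, 0], 1], [[0, 0, 0.9], [0, 0, 0], 1], [[0, 0, 0.7], [0, 0, 0], 1], [[0, 0, 0], [0, 0, 0], -1], [[0, 0, 0], [0, 0, 0], -1], [[0, 0, 0], [0, 0, 0], -1], [[0, 0, 0], [0, 0, 0], -1], [[0, 0, 0], [0, 0, 0], -1]], "squeeze": 25}}

```text
time_s: 7.35
ee_pos: [0.4893, -0.1852, 0.0577]
eef_rot: [3.141, 0.001, 1.739]
force: [-1.0, 0.1, -0.1]
grip_width: 0.0574
grip_force: 0.0
```

>>> {"op": "send_rows", "data": {"motion": [[[0, 0, 0], [0, 0, 0], -1], [[0, 0, 0], [0, 0, 0], -1]]}}

```text
time_s: 7.55
ee_pos: [0.4891, -0.1851, 0.0572]
eef_rot: [3.141, 0.0, 1.739]
force: [-0.1, -0.1, 0.6]
grip_width: 0.0411
grip_force: 0.0
```

>>> {"op": "send_rows", "data": {"motion": [[[0, 0, 0], [0, 0, 0], -1], [[0, 0, 0], [0, 0, 0], -1], [[0, 0, 0], [0, 0, 0], -1], [[0, 0, 0], [0, 0, 0], -1]]}}

```text
time_s: 7.95
ee_pos: [0.4889, -0.1851, 0.0569]
eef_rot: [-3.141, -0.0, 1.739]
force: [-0.7, -0.2, 1.1]
grip_width: 0.0268
grip_force: 25.0
```

>>> {"op": "send_rows", "data": {"motion": [[[0.03, 0, -0.4], [0, 0, 0], -1], [[0.08, 0, -0.4], [0, 0, 0], -1], [[0.13, 0, -0.38], [0, 0, 0], -1], [[0, 0, 0], [0, 0, 0], -1], [[0, 0, 0], [0, 0, 0], -1]]}}

```text
time_s: 8.45
ee_pos: [0.4879, -0.1777, 0.0933]
eef_rot: [3.141, 0.0, 1.739]
force: [-2.0, 0.9, -0.5]
grip_width: 0.0267
grip_force: 25.0
```

Tracking well; continuing the arc.

>>> {"op": "send_rows", "data": {"motion": [[[0.18, 0, -0.36], [0, 0, 0], -1], [[0.22, 0, -0.34], [0, 0, 0], -1], [[0.26, 0, -0.31], [0, 0, 0], -1], [[0.3, 0, -0.27], [0, 0, 0], -1], [[0.33, 0, -0.23], [0, 0, 0], -1], [[0.36, 0, -0.19], [0, 0, 0], -1], [[0.3, 0, -0.11], [0, 0, 0], -1], [[0, 0, 0], [0, 0, 0], -1], [[0, 0, 0], [0, 0, 0], -1]]}}

```text
time_s: 9.35
ee_pos: [0.4782, -0.1202, 0.1471]
eef_rot: [3.141, 0.001, 1.739]
force: [-2.5, -1.7, 5.0]
grip_width: 0.0269
grip_force: 25.0
```

Run:
```python
from h import *
np.set_printoptions(precision=4,suppress=True)
c=snap('wrist'); np.savez('wrist2.npz',**c)
s=snap('side'); np.savez('side2.npz',**s)
p=np.zeros((420,800,3),np.uint8); p[:,:400]=cv2.resize(c['pixels'][:,:,::-1],(400,300))[:,:].copy() if 0 else cv2.copyMakeBorder(cv2.resize(c['pixels'][:,:,::-1],(400,300)),0,120,0,0,0)
p[:,400:]=cv2.resize(s['pixels'][100:310,170:370,::-1],(400,420)); cv2.imwrite('pics/c.png',p)
```

```text
(no output)
```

View pics/c.png

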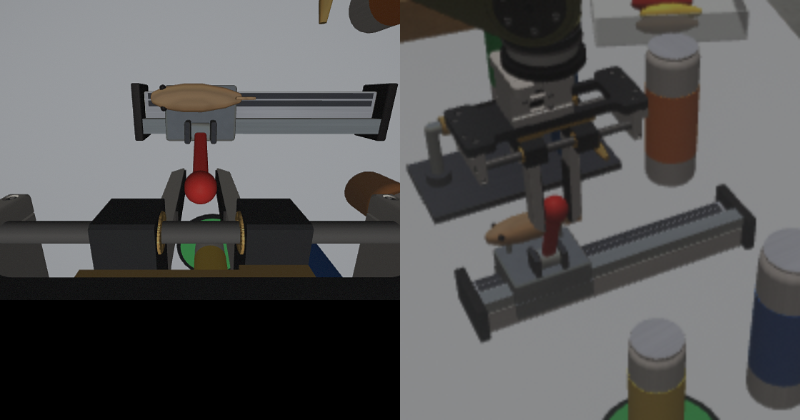

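The left half (wrist view) shows the ball held at (200,187) and the brass nozzle at top right (325,10). The right half (side view) shows the lever nearly upright at (555,215). The clamp is unlocked, so I'll slide about 0.1 m along the rail and then measure the remainder.

>>> {"op": "send_rows", "data": {"motion": [[[0, 0.2, 0], [0, 0, 0], -1], [[0, 0.4, 0], [0, 0, 0], -1], [[0, 0.4, 0], [0, 0, 0], -1], [[0, 0.4, 0], [0, 0, 0], -1], [[0, 0.4, 0], [0, 0, 0], -1], [[0, 0.4, 0], [0, 0, 0], -1], [[0, 0.4, 0], [0, 0, 0], -1], [[0, 0.4, 0], [0, 0, 0], -1], [[0, 0.4, 0], [0, 0, 0], -1], [[0, 0, 0], [0, 0, 0], -1], [[0, 0, 0], [0, 0, 0], -1]]}}

```text
time_s: 10.55
ee_pos: [0.5796, -0.1037, 0.1469]
eef_rot: [3.139, 0.001, 1.738]
force: [3.2, -3.0, 4.6]
grip_width: 0.0268
grip_force: 25.0
```

Run:
```python
from h import *
c=snap('wrist'); np.savez('wrist3.npz',**c); save(c,'w3.png'); np.savez('side3.npz',**snap('side'));np.savez('scene3.npz',**snap('scene'))
```

```text
(no output)
```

View pics/w3.png

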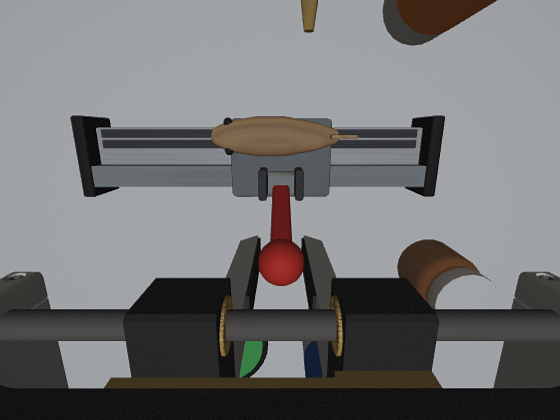

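The nozzle tip is at (309,31), the lure spans u 211 to 358 at v≈136, and the carriage spans u 232 to 331.

Run:
```python
from h import *
np.set_printoptions(precision=4,suppress=True)
c=dict(np.load('wrist3.npz')); 
N=onplane(c,309,31,.09); L0=onplane(c,211,136,.09);L1=onplane(c,358,137,.09)
A=onplane(c,232,194,.062);B=onplane(c,331,194,.062);A2=onplane(c,233,120,.062);B2=onplane(c,330.5,120,.062)
print('noz',N,'lure',L0,L1,'len',np.linalg.norm(L1-L0),'carr',A,B,A2,B2)
E1=onplane(c,99,128,.030);E2=onplane(c,418,127.5,.030);F1=onplane(c,96,188,.03);F2=onplane(c,426,187,.03)
for p,q in((E1,E2),(F1,F2),(A,B)): print('yaw',np.arctan2(*(q-p)[1::-1]))
H=cv2.cvtColor(c['pixels'],cv2.COLOR_RGB2HSV); m=cv2.inRange(H,(10,90,50),(28,255,255)); m[45:]=0; m[:,:290]=0;m[:,335:]=0
v,u=np.nonzero(m); print('nozzle px rows',[(r,u[v==r].min(),u[v==r].max()) for r in sorted(set(v))[::6]],v.max())
# nozzle centreline in world
for r in (2,12,22,28): 
    if (v==r).any(): print(r,onplane(c,(u[v==r].min()+u[v==r].max())/2,r,.09))
xd=np.array([np.cos(.168),np.sin(.168),0])
mid=(A+B+A2+B2)/4; 
print('remaining: lure',(N-(L0+L1)/2)@xd,'carriage',(N-mid)@xd,'ball',(N-np.array(get_obs()['ee_pos']))@xd)
for n in('scene','side'):
    k=dict(np.load(n+'3.npz'))
    uv=cv2.projectPoints(np.array([N,L0,L1]),k['rvec'],k['tvec'],np.array([[k['fx'],0,k['cx']],[0,k['fy'],k['cy']],[0,0,1.]]),None)[0][:,0]; print(n,uv)
s=dict(np.load('side3.npz'))['pixels'][130:240,200:340,::-1]; t=dict(np.load('scene3.npz'))['pixels'][140:250,240:380,::-1]
cv2.imwrite('pics/d.png',np.hstack([cv2.resize(s,(400,314)),cv2.resize(t,(400,314))]))
```

```text
noz [0.5755 0.0418 0.09  ] lure [ 0.5137 -0.0431  0.09  ] [ 0.6276 -0.0246  0.09  ] len 0.11534965546234961 carr [ 0.5321 -0.093   0.062 ] [ 0.6221 -0.0777  0.062 ] [ 0.5248 -0.028   0.062 ] [ 0.6079 -0.0139  0.062 ]
yaw 0.16914610411247172
yaw 0.1706584895625303
yaw 0.1675799229445446
nozzle px rows [(np.int64(0), np.int64(302), np.int64(317)), (np.int64(6), np.int64(302), np.int64(316)), (np.int64(12), np.int64(303), np.int64(315)), (np.int64(18), np.int64(303), np.int64(314)), (np.int64(24), np.int64(304), np.int64(313)), (np.int64(30), np.int64(304), np.int64(312))] 30
2 [0.5723 0.0597 0.09  ]
12 [0.5732 0.0535 0.09  ]
22 [0.574  0.0473 0.09  ]
28 [0.5747 0.0436 0.09  ]
remaining: lure 0.017396479381925917 carriage 0.019567197018085226 ball 0.020792864998789212
scene [[320.6555 192.2878]
 [285.456  182.7079]
 [302.2406 209.2062]]
side [[273.3852 179.3393]
 [256.7759 206.1643]
 [303.08   191.9117]]
```

View pics/d.png

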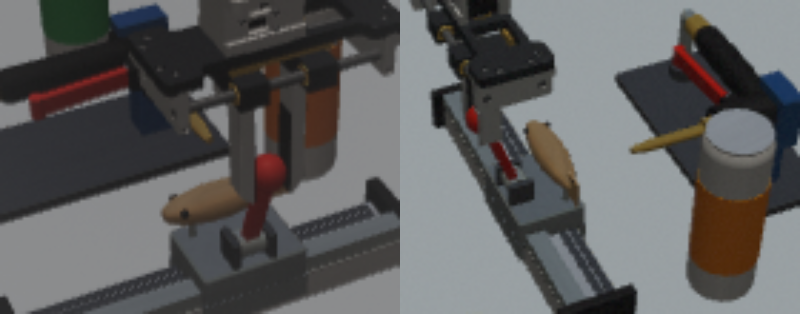

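>>> {"op": "send_rows", "data": {"motion": [[[0, 0.2, 0], [0, 0, 0], -1], [[0, 0.25, 0], [0, 0, 0], -1], [[0, 0.17, 0], [0, 0, 0], -1], [[0, 0, 0], [0, 0, 0], -1], [[0, 0, 0], [0, 0, 0], -1], [[0, 0, 0], [0, 0, 0], -1]]}}

```text
time_s: 11.3
ee_pos: [0.5972, -0.1005, 0.147]
eef_rot: [3.141, 0.001, 1.738]
force: [3.1, -2.4, 5.6]
grip_width: 0.0266
grip_force: 25.0
```

```bash
cat > al.py <<'E'
from h import *
np.set_printoptions(precision=4,suppress=True)
c=snap('wrist'); H=cv2.cvtColor(c['pixels'],cv2.COLOR_RGB2HSV); xd=np.array([np.cos(.169),np.sin(.169),0])
m=cv2.inRange(H,(8,80,50),(28,255,255)); 
n,lab,st,ce=cv2.connectedComponentsWithStats(m)
for i in range(1,n):
    if st[i,4]>60: print(st[i],ce[i])
def ends(i):
    v,u=np.nonzero(lab==i); a=u.argmin();b=u.argmax(); return onplane(c,u[a],v[a],.09),onplane(c,u[b]+1,v[b],.09)
i=max((i for i in range(1,n) if 100<ce[i][1]<180),key=lambda i:st[i,4]); l0,l1=ends(i)
j=max((j for j in range(1,n) if st[j,1]==0 and 240<ce[j][0]<330),key=lambda j:st[j,4]); v,u=np.nonzero(lab==j); r=v.max()-2; N=onplane(c,u[v==r].mean()+.5,v.max()+1,.09)
g=cv2.cvtColor(c['pixels'],cv2.COLOR_RGB2GRAY).astype(int); row=g[192]; e=np.abs(np.diff(row)); print('edges',[(k,int(row[k]),int(row[k+1])) for k in np.nonzero(e>14)[0]])
print('N',N,'lure',l0,l1,np.linalg.norm(l1-l0),'remain lure',(N-(l0+l1)/2)@xd,'ball',(N-get_obs()['ee_pos'])@xd)
E
python3 al.py
```

```text
[276   0  16  31 411] [283.5815  13.5572]
[ 375    0   96   35 2218] [415.5117  13.4716]
[ 211  117  147   39 3966] [274.4922 136.0522]
[ 383  241   79   44 1897] [414.4676 260.5061]
[219 296  14  61 421] [224.1306 326.4133]
[329 296  14  60 434] [336.9286 325.9194]
[ 105  371  337   17 4001] [292.1475 381.0637]
edges [(np.int64(64), 166, 100), (np.int64(65), 100, 33), (np.int64(89), 0, 79), (np.int64(90), 79, 121), (np.int64(91), 121, 161), (np.int64(231), 165, 130), (np.int64(232), 130, 87), (np.int64(257), 92, 60), (np.int64(265), 50, 27), (np.int64(267), 14, 101), (np.int64(271), 103, 69), (np.int64(272), 69, 44), (np.int64(289), 46, 105), (np.int64(293), 100, 32), (np.int64(295), 25, 48), (np.int64(303), 53, 90), (np.int64(328), 78, 125), (np.int64(329), 125, 163), (np.int64(396), 165, 91), (np.int64(397), 91, 17), (np.int64(398), 17, 1), (np.int64(415), 23, 51), (np.int64(416), 51, 165)]
N [0.5752 0.0419 0.09  ] lure [ 0.531  -0.0377  0.09  ] [ 0.6447 -0.02    0.09  ] 0.11514043015174043 remain lure -0.0005416947862450929 ball 0.002284073311193023
```

Aligned to within about 1 mm. Next I lower the lever along the reversed arc.

>>> {"op": "send_rows", "data": {"motion": [[[-0.3, 0, 0.11], [0, 0, 0], -1], [[-0.36, 0, 0.19], [0, 0, 0], -1], [[-0.33, 0, 0.23], [0, 0, 0], -1], [[-0.3, 0, 0.27], [0, 0, 0], -1], [[-0.26, 0, 0.31], [0, 0, 0], -1], [[-0.22, 0, 0.34], [0, 0, 0], -1], [[-0.18, 0, 0.36], [0, 0, 0], -1], [[0, 0, 0], [0, 0, 0], -1], [[-0.13, 0, 0.38], [0, 0, 0], -1], [[-0.08, 0, 0.4], [0, 0, 0], -1], [[-0.03, 0, 0.4], [0, 0, 0], -1], [[0, 0, 0], [0, 0, 0], -1]]}}

```text
time_s: 12.55
ee_pos: [0.6074, -0.1651, 0.0549]
eef_rot: [-3.14, -0.001, 1.739]
force: [1.0, -4.0, -2.2]
grip_width: 0.0268
grip_force: 25.0
```

>>> {"op": "send_rows", "data": {"motion": [[[0, 0, 0.05], [0, 0, 0], -1], [[0, 0, 0.05], [0, 0, 0], -1], [[0, 0, 0.05], [0, 0, 0], -1], [[0, 0, 0], [0, 0, 0], -1]]}}

```text
time_s: 12.95
ee_pos: [0.6086, -0.165, 0.0538]
eef_rot: [3.14, 0.001, 1.739]
force: [-2.8, -2.2, 11.8]
grip_width: 0.0268
grip_force: 25.0
```

>>> {"op": "send_rows", "data": {"motion": [[[0, 0, 0.1], [0, 0, 0], -1], [[0, 0, 0.05], [0, 0, 0], -1], [[0, 0, 0], [0, 0, 0], -1]]}}

```text
time_s: 13.25
ee_pos: [0.6099, -0.1651, 0.0514]
eef_rot: [3.136, 0.003, 1.739]
force: [-2.3, 0.2, 24.6]
grip_width: 0.0264
grip_force: 25.0
```

>>> {"op": "send_rows", "data": {"motion": [[[0, 0, 0], [0, 0, 0], 1], [[0, 0, 0], [0, 0, 0], 1], [[0, 0, 0], [0, 0, 0], 1], [[0, 0, -0.5], [0, 0, 0], 1], [[0, 0, -1], [0, 0, 0], 1], [[0, 0, -1], [0, 0, 0], 1], [[0, 0, -1], [0, 0, 0], 1], [[0, 0, -1], [0, 0, 0], 1], [[0, 0, -1], [0, 0, 0], 1], [[0, 0, -1], [0, 0, 0], 1], [[0, 0, 0], [0, 0, 0], 1]]}}

```text
time_s: 14.35
ee_pos: [0.6089, -0.1651, 0.2484]
eef_rot: [3.135, 0.003, 1.739]
force: [-0.1, 0.0, 0.9]
grip_width: 0.094
grip_force: 0.0
```

Run:
```python
from h import *
np.set_printoptions(precision=4,suppress=True)
w=snap('wrist');s=snap('side'); np.savez('wrist4.npz',**w);np.savez('side4.npz',**s)
cv2.imwrite('pics/e.png',np.hstack([cv2.resize(w['pixels'][:,:,::-1],(440,330)),cv2.resize(s['pixels'][140:310,200:380,::-1],(350,330))]))
a=ballpx(w,(200,60,400,260));b=ballpx(s,(260,170,340,290)); print(a,b,'tri',tri((w,*a[:2]),(s,*b[:2])),onplane(w,*a[:2],.075)); o=get_obs();print(o['ee_pos'],o['qpos'])
```

```text
(np.float64(280.5), np.float64(193.0), np.float32(10.5907)) (np.float64(315.125), np.float64(236.25), np.float32(5.0)) tri [ 0.6088 -0.163   0.0803] [ 0.6091 -0.1641  0.075 ]
[ 0.6078 -0.1648  0.2437] [-0.323   0.4583  1.217   0.0001  1.4654 -0.491 ]
```

View pics/e.png

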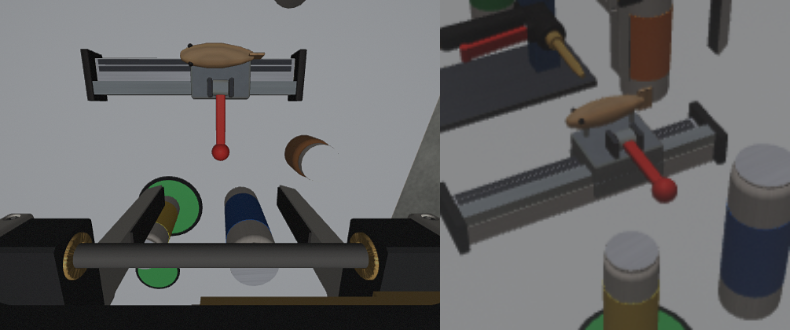

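The lever is down: its triangulated height, 0.080, matches the locked reading of 0.0815 at the start. The carriage is aligned. Next I go to the gun.

>>> {"op": "send_rows", "data": {"motion": [[[0.98, -0.24, 0], [0, 0, 0], 1], [[0.98, -0.24, 0], [0, 0, 0], 1], [[0.98, -0.24, 0], [0, 0, 0], 1], [[0.98, -0.24, 0], [0, 0, 0], 1], [[0.98, -0.24, 0], [0, 0, 0], 1], [[0.98, -0.24, 0], [0, 0, 0], 1], [[0.98, -0.24, 0], [0, 0, 0], 1], [[0.98, -0.24, 0], [0, 0, 0], 1], [[0.98, -0.24, 0], [0, 0, 0], 1], [[0.98, -0.24, 0], [0, 0, 0], 1], [[0.98, -0.24, 0], [0, 0, 0], 1], [[0.98, -0.24, 0], [0, 0, 0], 1]]}}

```text
time_s: 15.65
ee_pos: [0.4625, 0.1694, 0.2419]
eef_rot: [-3.14, 0.0, 1.739]
force: [0.8, 1.2, -0.0]
grip_width: 0.0942
grip_force: 0.0
```

>>> {"op": "send_rows", "data": {"motion": [[[0, 0, 0], [0, 0, -1], 1], [[0, 0, 0], [0, 0, -1], 1], [[0, 0, 0], [0, 0, -1], 1], [[0, 0, 0], [0, 0, -1], 1], [[0, 0, 0], [0, 0, -1], 1], [[0, 0, 0], [0, 0, -1], 1], [[0, 0, 0], [0, 0, -1], 1], [[0, 0, 0], [0, 0, -1], 1], [[0, 0, 0], [0, 0, -1], 1], [[0, 0, 0], [0, 0, -1], 1], [[0, 0, 0], [0, 0, -1], 1], [[0, 0, 0], [0, 0, -1], 1]]}}

```text
time_s: 16.85
ee_pos: [0.4632, 0.1684, 0.2418]
eef_rot: [-3.141, -0.002, -3.099]
force: [-0.2, 0.1, 0.5]
grip_width: 0.0941
grip_force: 0.0
```

>>> {"op": "send_rows", "data": {"motion": [[[0, 0, 0], [0, 0, -1], 1], [[0, 0, 0], [0, 0, -0.1], 1], [[0, 0, 0], [0, 0, 0], 1], [[0, 0, 0], [0, 0, 0], 1]]}}

```text
time_s: 17.25
ee_pos: [0.4636, 0.1685, 0.2426]
eef_rot: [-3.142, -0.001, -2.975]
force: [0.4, -0.6, 0.4]
grip_width: 0.094
grip_force: 0.0
```

Run:
```python
from h import *
np.set_printoptions(precision=4,suppress=True)
w=snap('wrist'); np.savez('wrist5.npz',**w); save(w,'w5.png')
o=get_obs(); print(o['ee_pos'],o['eef_rot'])
xd=np.array([np.cos(.169),np.sin(.169)]);yd=np.array([-xd[1],xd[0]]);N=np.array([.575,.042])
m=red(w,(0,0,560,420)); n,lab,st,ce=cv2.connectedComponentsWithStats(m)
for i in range(1,n):
    if st[i,4]>100:
        cs=cv2.findContours((lab==i).astype(np.uint8),0,1)[0][0]; P=np.array([onplane(w,*p,.1)[:2] for p in cv2.boxPoints(cv2.minAreaRect(cs))]); print(st[i],'gun xy',np.c_[(P-N)@xd,(P-N)@yd].tolist())
K=np.array([[w['fx'],0,w['cx']],[0,w['fy'],w['cy']],[0,0,1.]])
G=np.array([[-.01,.137],[-.01,.163],[-.134,.137],[-.134,.163],[-.088,.107]]); X=np.c_[N+G[:,:1]*xd+G[:,1:]*yd,np.full(5,.104)]
print('expected px grip corners, pad',cv2.projectPoints(X,w['rvec'],w['tvec'],K,None)[0][:,0].tolist())
```

```text
[0.4636 0.1685 0.2427] [-3.1416 -0.0005 -2.9746]
[245 174  19  79 696] gun xy [[-0.11843147635984758, 0.1030792333630558], [-0.11965656480205336, 0.11567695570879796], [-0.027294175086003968, 0.1226857652862461], [-0.02588443507849585, 0.10918522792018201]]
[  0 254  72  21 876] gun xy [[-0.02476787176724675, -0.1896137047816552], [-0.024539170074868104, -0.1055102525925769], [0.0014289939397147187, -0.11026814360030686], [0.0011937953683602333, -0.19595969651315365]]
expected px grip corners, pad [[275.68749112747736, 266.2431851076567], [297.6478545041662, 266.1880029313293], [274.90531986201984, 160.46476972429156], [299.0442083595334, 160.40109050833365], [248.35059373531936, 202.136397917706]]
```

View pics/w5.png

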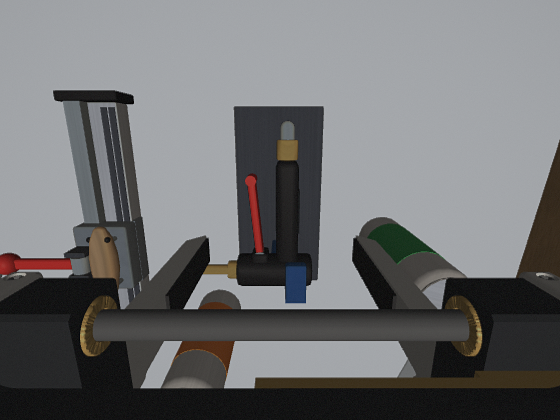

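The wrist view shows the grip at u 276 to 299, as predicted. The red trigger bar runs from (250,180) to (260,250). The TCP is over gun x ≈ -0.0885, y ≈ 0.143, straddling both, so I go down.

>>> {"op": "send_rows", "data": {"motion": [[[0, 0, 0.9], [0, 0, 0], 1], [[0, 0, 0.9], [0, 0, 0], 1], [[0, 0, 0.9], [0, 0, 0], 1], [[0, 0, 0.9], [0, 0, 0], 1], [[0, 0, 0.8], [0, 0, 0], 1], [[0, 0, 0.7], [0, 0, 0], 1], [[0, 0, 0.6], [0, 0, 0], 1], [[0, 0, 0], [0, 0, 0], 1], [[0, 0, 0], [0, 0, 0], 1]]}}

```text
time_s: 18.2
ee_pos: [0.4638, 0.1686, 0.0724]
eef_rot: [-3.142, -0.0, -2.973]
force: [0.0, 0.3, 0.5]
grip_width: 0.0942
grip_force: 0.0
```

>>> {"op": "send_rows", "data": {"motion": [[[0, 0, 0], [0, 0, 0], -1], [[0, 0, 0], [0, 0, 0], -1], [[0, 0, 0], [0, 0, 0], -1], [[0, 0, 0], [0, 0, 0], -1], [[0, 0, 0], [0, 0, 0], -1], [[0, 0, 0], [0, 0, 0], -1], [[0, 0, 0], [0, 0, 0], -1], [[0, 0, 0], [0, 0, 0], -1], [[0, 0, 0], [0, 0, 0], -1], [[0, 0, 0], [0, 0, 0], -1]], "squeeze": 25}}

```text
time_s: 19.2
ee_pos: [0.4634, 0.1697, 0.0721]
eef_rot: [3.14, 0.0, -2.972]
force: [-3.6, 9.5, 0.9]
grip_width: 0.0375
grip_force: 24.7
```

Squeezed home at 37.5 mm. I'll hold it for about two seconds and then release.

>>> {"op": "send_rows", "data": {"motion": [[[0, 0, 0], [0, 0, 0], -1], [[0, 0, 0], [0, 0, 0], -1], [[0, 0, 0], [0, 0, 0], -1], [[0, 0, 0], [0, 0, 0], -1], [[0, 0, 0], [0, 0, 0], -1], [[0, 0, 0], [0, 0, 0], -1], [[0, 0, 0], [0, 0, 0], -1], [[0, 0, 0], [0, 0, 0], -1], [[0, 0, 0], [0, 0, 0], -1], [[0, 0, 0], [0, 0, 0], -1]]}}

```text
time_s: 20.2
ee_pos: [0.4634, 0.1697, 0.072]
eef_rot: [3.14, 0.0, -2.972]
force: [-3.2, 9.5, 0.8]
grip_width: 0.0374
grip_force: 24.7
```

>>> {"op": "send_rows", "data": {"motion": [[[0, 0, 0], [0, 0, 0], -1], [[0, 0, 0], [0, 0, 0], -1], [[0, 0, 0], [0, 0, 0], -1], [[0, 0, 0], [0, 0, 0], -1], [[0, 0, 0], [0, 0, 0], -1], [[0, 0, 0], [0, 0, 0], -1], [[0, 0, 0], [0, 0, 0], -1], [[0, 0, 0], [0, 0, 0], -1], [[0, 0, 0], [0, 0, 0], -1], [[0, 0, 0], [0, 0, 0], -1]]}}

```text
time_s: 21.2
ee_pos: [0.4634, 0.1697, 0.0721]
eef_rot: [3.14, 0.0, -2.973]
force: [-3.5, 9.7, 1.2]
grip_width: 0.0371
grip_force: 24.7
```

>>> {"op": "send_rows", "data": {"motion": [[[0, 0, 0], [0, 0, 0], 1], [[0, 0, 0], [0, 0, 0], 1], [[0, 0, 0], [0, 0, 0], 1], [[0, 0, 0], [0, 0, 0], 1], [[0, 0, 0], [0, 0, 0], 1], [[0, 0, 0], [0, 0, 0], 1], [[0, 0, 0], [0, 0, 0], 1], [[0, 0, -0.8], [0, 0, 0], 1], [[0, 0, -0.9], [0, 0, 0], 1], [[0, 0, -0.9], [0, 0, 0], 1], [[0, 0, -0.9], [0, 0, 0], 1], [[0, 0, -0.9], [0, 0, 0], 1]]}}

```text
time_s: 22.4
ee_pos: [0.4635, 0.1687, 0.205]
eef_rot: [3.141, -0.0, -2.972]
force: [-0.3, 1.0, -0.2]
grip_width: 0.0942
grip_force: 0.0
```

>>> {"op": "send_rows", "data": {"motion": [[[0, 0, -0.8], [0, 0, 0], 1], [[0, 0, -0.5], [0, 0, 0], 1], [[0, 0, 0], [0, 0, 0], 1], [[0, 0, 0], [0, 0, 0], 1]]}}

```text
time_s: 22.8
ee_pos: [0.4635, 0.1686, 0.2422]
eef_rot: [3.142, -0.001, -2.972]
force: [0.7, -0.7, -0.1]
grip_width: 0.0942
grip_force: 0.0
```

Run:
```python
from h import *
a=snap('side');b=snap('wrist')
cv2.imwrite('pics/f.png',np.hstack([cv2.resize(a['pixels'][:,:,::-1],(400,300)),cv2.resize(b['pixels'][:,:,::-1],(400,300))]))
```

```text
(no output)
```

View pics/f.png

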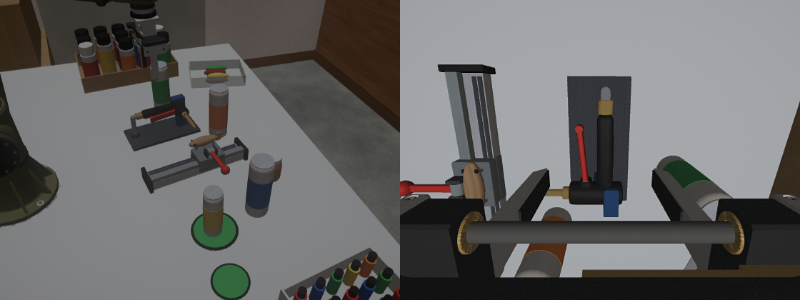

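The final view shows:
- The trigger has sprung back (right half, (582,150)).
- The lever is down (left half, (222,165)).
- The can is upright on the large mat (left half, (213,210)).
- The bystanders have not moved.

```bash
python3 -c "
from station import *
print(hand_in())"
```

```text
the job is handed in; nothing more can be done
None
```

The job is handed in at about 23 s: the can stands on the large mat, the lure is lined up with the nozzle to about 1–2 mm and locked, and the trigger was squeezed home for just over two seconds and sprang back; no verdict was returned.

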